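# Put three terminal strips back in their own cradles

## Robot

A 6-joint arm with a two-finger parallel gripper is mounted at the origin on a cart in front of the work surface, level with it; the furniture and walls round the work are solid. World frame = base frame: x ahead of the robot, y to its left, z up, the work surface at z = 0. Lengths are in m, angles in rad, forces in N, time in s.
With the tool pointing down it reaches from about 0.35 to 0.85 m from the base axis. Payload 8.1 kg.
Tool frame: the origin (TCP) lies midway between the tips of the shut fingers; the grasp point (between the pads) lies 19 mm behind it; z points along the fingers, y is the line along which they close (so a half turn about z gives the same grasp; the last joint's range is limited). The gripper opens to 85 mm and grips with 20 to 120 N. Pads are 22 mm wide; open, the fingers measure 114 mm over their backs; the gripper's body (76 mm by 85 mm) begins 54 mm behind the grasp point. The pads swing forward as they close: fully open they stand 13 mm farther back than shut.
Start: joints at [1.26, 0.13, 1.488, -0, 1.523, -0.085], TCP at [0.134, 0.585, 0.231] pointing down, gripper open.
Joint ranges: [-2.96, 2.96], [-0.89, 2.26], [0.02, 2.5], [-1.34, 4.48], [0, 2.73], [-2.66, 2.66]. Speed limits (rad/s): [2.39, 2.39, 2.79, 3.14, 3.14, 3.14].

## Interface

Orientations are given as a unit quaternion [x, y, z, w].
In Python, from workcell import sensors, cams, workorder gives the robot as it stands. The module is installed in compiled form; this text tells all that it offers.
- The arm moves only by the tool drive_tool, never from a script. Its arguments are lists of equal length, an entry for each row: "gripper": the closure, from 0 (fully open) to 1 (shut); "translation": the shift along the tool's x, y, z in units of 30 mm (1.0 is 30 mm), a list of three; "rotation": the turn, a rotation vector about the tool's x, y, z in degrees, a list of three. A call has 1 to 12 rows; each row shifts and turns the commanded pose from where the row before left it, along the tool's axes as they then stand; what a row does not reach is not made up. A row lasts 1/12 s, in which the tool goes at most 41.7 mm and 7.16 degrees, less where a joint would pass 70% of its speed; a pose out of reach is approached as far as the arm can. A call is refused whole if a number of a shift passes 1 or a number of a turn 7.16, either way. A call with a gripper value outside its range is refused whole. The fingers move at their own pace and stop on an object; "grip_force" is the grip in N (left out, the last holds). Time passes only in rows, so rows that do not move let the fingers close. It gives the time, the measured TCP pose, the force, the opening and the grip force at its end, in the units of the state.
- sensors.observe(): the state, without advancing time (a new reading comes with each control period).
- cams.snapshot(name): name is "side" or "top"; returns a dict with "frame" (480x640x3 uint8, red, green, blue), "vfov" (degrees; the focal length in pixels is half the picture's height over the tangent of half this angle, whatever the lens; pixels are square), "cx", "cy" (the principal point, pixels), "rvec" (rotation vector, rad) and "tvec" (3), from world to camera coordinates, as OpenCV has them. Camera axes: x right, y down, z forward; pixel columns grow to the right and rows downward; lengths in m; the calibration is good to about 2 mm. A picture is of the moment at which its call begins. There is no depth.
- workorder.finish_job(): hands the job in; it is judged then, once.
The state is a dict: "time_s": time; "q": joint angles; "qd": joint speeds; "joint_efforts": joint torques, N m; "tool_pos": TCP position; "tcp_rot": TCP orientation; "ft_force": force on the tool from outside, world axes, zero at the start; "moment": the same for the moment, N m; "opening": finger opening in m; "finger_force": force on a finger pad.
Only numpy, scipy, OpenCV 4.12 (cv2) and the standard library are available. Lean on these libraries where they do the work, as an engineer would, in place of code of your own. Each camera call takes 0.05 s, during which the arm holds its last target. There are 200 camera calls.

## Task

The three terminal strips on this table have got into one another's cradles: set one aside on the bare mat, then put each into the cradle that matches its length. At the end every strip lies upright and flat between the lips, along its cradle and centred on it, and the tester, the screw dish and the tape roll are still where they were.

Things in the scene. Friction and masses are not known exactly. Their poses are not given: they have to be found in the camera images.
- strip_short: Loose green 4-way terminal strip with white screw tops, 45 mm long (its y axis), 42 mm wide (x), 34 mm high, 20 to 120 g; origin at the centre of its underside, z up. A rigid block, easily gripped across its 42 mm width.
- strip_medium: Loose green 8-way terminal strip with white screw tops, 88 mm long (its y axis), 42 mm wide (x), 34 mm high, 20 to 120 g; origin at the centre of its underside, z up. A rigid block, easily gripped across its 42 mm width.
- strip_long: Loose green 12-way terminal strip with white screw tops, 132 mm long (its y axis), 42 mm wide (x), 34 mm high, 20 to 120 g; origin at the centre of its underside, z up. A rigid block, easily gripped across its 42 mm width.
- cradle_short: Fixed grey metal cradle 50 mm long (its y axis) and 72 mm wide (x), with a low black lip along each long side; both ends are open. Origin at the centre of its underside, z up. Its floor is 8 mm above the origin; the lips rise 6 mm above the floor and stand 60 mm apart inside. It belongs to the strip of nearly its own length.
- cradle_medium: Fixed grey metal cradle 94 mm long (its y axis) and 72 mm wide (x), with a low black lip along each long side; both ends are open. Origin at the centre of its underside, z up. Its floor is 8 mm above the origin; the lips rise 6 mm above the floor and stand 60 mm apart inside. It belongs to the strip of nearly its own length.
- cradle_long: Fixed grey metal cradle 138 mm long (its y axis) and 72 mm wide (x), with a low black lip along each long side; both ends are open. Origin at the centre of its underside, z up. Its floor is 8 mm above the origin; the lips rise 6 mm above the floor and stand 60 mm apart inside. It belongs to the strip of nearly its own length.
- mat: Fixed black rubber mat, 80 mm (x) by 145 mm (y), 3 mm thick, bare at the start: the free spot for setting a strip aside. Origin at the centre of its underside.
- tester: Bystander: loose dark grey hand tester with a round dial, lying flat, 104 mm (x) by 58 mm (y), 31 mm high; origin at the centre of its underside. Not to be moved.
- screw_dish: Bystander: loose round metal dish of screws, 65 mm across, 19 mm high; origin at the centre of its underside. Not to be moved.
- tape_roll: Bystander: loose roll of tan tape lying flat, 77 mm across, 19 mm high; origin at the centre of its underside. Not to be moved.
Mind the look-alikes: they are no part of the job. Of the things that look like the strip_medium, the middle-sized one is meant. Of the things that look like the strip_short, the largest one is meant.

How it is judged:
On the way:
1. one of the strips has been set down on the mat and let go (((x of strip_short in the frame of mat between -0.04 and 0.04 m and y of strip_short in the frame of mat between -0.0725 and 0.0725 m and z of strip_short in the frame of mat below 0.012 m and angle between strip_short's own z axis and vertical below 0.1 rad and contact force between strip_short and the fingers below 0.5 N) or (x of strip_medium in the frame of mat between -0.04 and 0.04 m and y of strip_medium in the frame of mat between -0.0725 and 0.0725 m and z of strip_medium in the frame of mat below 0.012 m and angle between strip_medium's own z axis and vertical below 0.1 rad and contact force between strip_medium and the fingers below 0.5 N) or (x of strip_long in the frame of mat between -0.04 and 0.04 m and y of strip_long in the frame of mat between -0.0725 and 0.0725 m and z of strip_long in the frame of mat below 0.012 m and angle between strip_long's own z axis and vertical below 0.1 rad and contact force between strip_long and the fingers below 0.5 N))), for 0.2 s.
At the end, for the whole second after the job is handed in: Each strip rests on the floor of the cradle of its own length: centre within 13 mm of the cradle's centre lengthwise and 12 mm crosswise, underside on the floor (5 to 10.5 mm above the cradle's origin), upright within 0.06 rad, lengthwise within 0.25 rad (either way round), at rest (under 0.02 m/s) (x of strip_short in the frame of cradle_short between -0.012 and 0.012 m and y of strip_short in the frame of cradle_short between -0.013 and 0.013 m and z of strip_short in the frame of cradle_short between 0.005 and 0.0105 m and angle between each of strip_short, strip_medium, strip_long's own z axis and vertical below 0.06 rad and angle between the y axis of strip_short and the y axis of cradle_short, either way round below 0.25 rad and linear speed of each of strip_short, strip_medium, strip_long below 0.02 m/s and x of strip_medium in the frame of cradle_medium between -0.012 and 0.012 m and y of strip_medium in the frame of cradle_medium between -0.013 and 0.013 m and z of strip_medium in the frame of cradle_medium between 0.005 and 0.0105 m and angle between the y axis of strip_medium and the y axis of cradle_medium, either way round below 0.25 rad and x of strip_long in the frame of cradle_long between -0.012 and 0.012 m and y of strip_long in the frame of cradle_long between -0.013 and 0.013 m and z of strip_long in the frame of cradle_long between 0.005 and 0.0105 m and angle between the y axis of strip_long and the y axis of cradle_long, either way round below 0.25 rad); the robot touches nothing.
It fails at once if the tester is shifted by more than 20 mm (distance of tester from where it was at the start of the episode above 0.02 m).
It fails at once if the screw dish is shifted by more than 20 mm (distance of screw_dish from where it was at the start of the episode above 0.02 m).
It fails at once if the tape roll is shifted by more than 20 mm (distance of tape_roll from where it was at the start of the episode above 0.02 m).
It also fails if it takes over 88 s, if anything falls off the work surface, if the arm or the gripper's body presses on something with over 40 N, if the wrist force passes 120 N, or if a joint passes its speed limit or range.

## Working session

There is one attempt and no reset: what is moved stays moved. The work goes in short steps, Python scripts to look and compute and a tool call to move; the robot and the scene stay as the last step left them, time stands still between calls to the robot, and variables do not carry over. Pictures are saved under pics/ and viewed, at most 14 in all, crops included, and the job is handed in when it is done.

Besides the shell and the picture viewer there is one more tool, called after "Request:" by a JSON object that holds its "method" and its "body", one argument or row to a line. drive_tool: Moves the arm, as the interface text tells. Its arguments: {"type":"object","properties":{"gripper":{"type":"array"},"translation":{"type":"array"},"rotation":{"type":"array"},"grip_force":{"type":"number"}},"required":["gripper","translation","rotation"]}

```bash
mkdir -p pics; python3 - <<'E'
from workcell import sensors,cams
import cv2,pickle
s=sensors.observe();print(s['time_s'],s['tool_pos'],s['tcp_rot'],s['opening'])
for n in('top','side'):
    d=cams.snapshot(n);pickle.dump(d,open(f'{n}.pkl','wb'));cv2.imwrite(f'pics/{n}0.png',d['frame'][:,:,::-1]);print(n,d['vfov'],d['cx'],d['cy'],d['rvec'],d['tvec'])
E
```

```text
0.0 [0.13413591 0.58423966 0.23022089] [ 1.12649966e-01  9.93634289e-01 -9.22476443e-04 -1.84763478e-04] 0.08533399633237997
top 56.68848007355781 319.96744831214863 230.96688530215604 [ 2.13724976 -2.16102832  0.17026824] [-0.03085443  0.53020537  1.02416261]
side 53.6167145361698 320.1712379815249 243.40959629760692 [ 1.21821145 -2.60451931  0.61444372] [0.31272638 0.39246092 0.73059871]
```

View pics/top0.png

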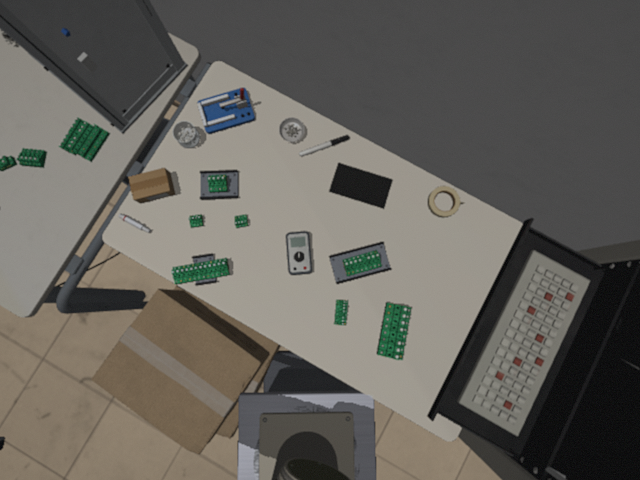

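View pics/side0.png

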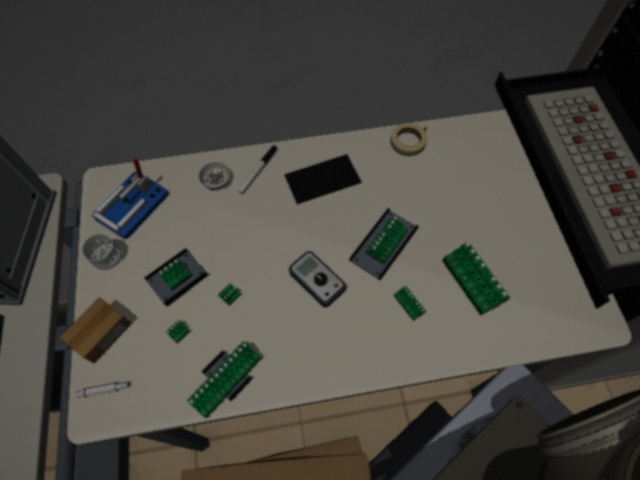

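The top view shows three occupied cradles.
- Cradle at (220,185): the medium-sized one, holding the short strip.
- Cradle at (360,262): the long one, holding the medium strip.
- Cradle at (205,268): the short one, under the long strip.
- Mat at (361,185).
- Green look-alikes on the bare table: (196,221), (241,221), (341,312) and (394,330).

Next I'll measure these on planes at the right heights.

```bash
cat > h.py <<'E'
import numpy as np,cv2,pickle
def load(n):return pickle.load(open(f'{n}.pkl','rb'))
def K(d):
    f=240/np.tan(np.radians(d['vfov'])/2);return np.array([[f,0,d['cx']],[0,f,d['cy']],[0,0,1.]])
def ray(d,px,z):
    px=np.array(px,float).reshape(-1,2);R=cv2.Rodrigues(np.array(d['rvec'],float))[0];t=np.array(d['tvec'],float)
    v=np.c_[px,np.ones(len(px))]@np.linalg.inv(K(d)).T@R;c=-R.T@t
    return c+v*((z-c[2])/v[:,2])[:,None]
def proj(d,P):return cv2.projectPoints(np.array(P,float).reshape(-1,3),np.array(d['rvec'],float),np.array(d['tvec'],float),K(d),None)[0][:,0]
def rect(d,m,z):
    """mask -> rectangle on plane z: centre, sides, yaw of long side"""
    c=max(cv2.findContours(m,0,2)[0],key=cv2.contourArea)[:,0]
    (x,y),(w,h),a=cv2.minAreaRect((ray(d,c,z)[:,:2]*1000).astype(np.float32))
    if w<h:w,h,a=h,w,a+90
    return round(x),round(y),round(w),round(h),round((a+90)%180-90,1)
def blobs(d,lo,hi,z,amin=40):
    m=cv2.inRange(cv2.cvtColor(d['frame'],cv2.COLOR_RGB2HSV),lo,hi);m=cv2.morphologyEx(m,cv2.MORPH_CLOSE,np.ones((5,5)))
    n,l,s,c=cv2.connectedComponentsWithStats(m)
    return [(c[i].round().tolist(),int(s[i,4]),rect(d,(l==i).astype('u1')*255,z)) for i in range(1,n) if s[i,4]>amin]
E
python3 - <<'E'
from h import *
for n in('top','side'):
    d=load(n);print(n,'tcp px',proj(d,[[.134,.585,.231],[0,0,0]]))
    for b in blobs(d,(45,80,30),(85,255,255),.03):print('green z=.03',b)
    for b in blobs(d,(0,0,0),(180,120,30),.003,300):
        if abs(b[2][0])<900 and b[2][2]<260:print('black',b)
    im=d['frame'];c=[(170,150,260,300),(320,230,420,370)] if n=='top' else [(130,230,270,430),(340,190,520,330)]
    v=[cv2.resize(im[y0:y1,x0:x1],(400,600)) if 0 else cv2.resize(im[y0:y1,x0:x1],None,fx=390/(x1-x0),fy=390/(x1-x0)) for x0,y0,x1,y1 in c]
    h=max(q.shape[0] for q in v);v=[cv2.copyMakeBorder(q,0,h-q.shape[0],0,0,0) for q in v]
    cv2.imwrite(f'pics/{n}c.png',cv2.convertScaleAbs(cv2.hconcat(v)[:600,:,::-1],alpha=1.4));print(cv2.hconcat(v).shape)
E
```

```text
top tcp px [[-18.34110141 434.20938742]
 [306.56401705 461.29266541]]
green z=.03 ([84.0, 139.0], 1153, (767, 545, 90, 88, 61.8))
green z=.03 ([24.0, 159.0], 579, (719, 692, 109, 47, -85.8))
green z=.03 ([217.0, 183.0], 312, (653, 214, 45, 40, 89.5))
green z=.03 ([196.0, 221.0], 130, (559, 263, 29, 26, -82.2))
green z=.03 ([241.0, 221.0], 129, (558, 154, 28, 27, -80.9))
green z=.03 ([362.0, 263.0], 612, (454, -137, 88, 41, -74.8))
green z=.03 ([200.0, 271.0], 934, (438, 249, 131, 41, -80.5))
green z=.03 ([341.0, 312.0], 253, (338, -83, 56, 26, -6.8))
green z=.03 ([394.0, 331.0], 1343, (294, -206, 123, 59, -12.0))
black ([361.0, 185.0], 1559, (651, -140, 138, 73, 71.7))
black ([314.0, 471.0], 819, (-16, -25, 135, 43, 89.1))
(650, 780, 3)
side tcp px [[ 57.65684277 867.84826934]
 [523.46818058 498.54031024]]
green z=.03 ([387.0, 240.0], 1015, (453, -135, 98, 44, -75.0))
green z=.03 ([475.0, 279.0], 2124, (295, -203, 127, 64, -12.1))
green z=.03 ([174.0, 274.0], 558, (651, 213, 49, 46, 2.1))
green z=.03 ([229.0, 294.0], 239, (554, 158, 29, 27, -80.1))
green z=.03 ([409.0, 303.0], 450, (335, -77, 57, 28, -5.5))
green z=.03 ([178.0, 331.0], 248, (555, 266, 28, 28, 8.5))
green z=.03 ([224.0, 379.0], 2056, (438, 248, 129, 45, -80.4))
black ([322.0, 179.0], 1987, (652, -142, 140, 75, 71.6))
black ([548.0, 366.0], 329, (92, -202, 107, 25, 60.0))
black ([408.0, 443.0], 2408, (169, 81, 162, 40, 90.0))
black ([181.0, 438.0], 765, (418, 362, 108, 26, 38.3))
black ([123.0, 459.0], 418, (444, 445, 62, 16, -28.9))
(557, 780, 3)
```

View pics/topc.png

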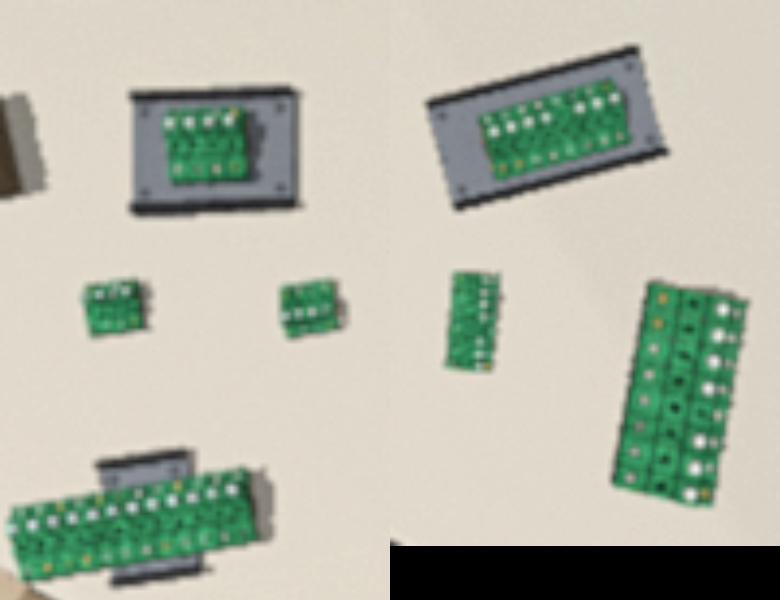

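View pics/sidec.png

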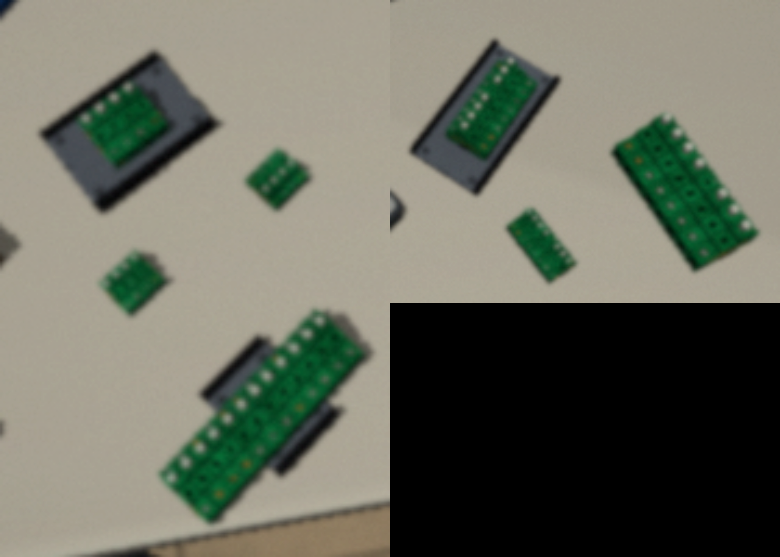

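Candidates for the short strip are (217,183) at 45 mm, and (196,221) and (241,221) at 29 mm. The one in the cradle at (217,183) is the largest and matches 45x42. Candidates for the medium strip are (341,312) at 56 mm, (362,263) at 88 mm and (394,331) at 123 mm. The middle one at (362,263) matches 88x42. The crops confirm both. Next I'll find the cradle poses from the lips.

```bash
python3 - <<'E'
from h import *
C={'medium':(653,214),'long':(454,-137),'short':(438,249)}
for n in('top','side'):
    d=load(n);hsv=cv2.cvtColor(d['frame'],cv2.COLOR_RGB2HSV)
    print(n,'table hsv',hsv[300,280] if n=='top' else hsv[340,320])
    for k,(x,y) in C.items():
        roi=np.zeros((480,640),'u1');R=105 if k=='long' else 80
        a=np.linspace(0,6.28,60);cv2.fillPoly(roi,[proj(d,np.c_[x/1000+R/1000*np.cos(a),y/1000+R/1000*np.sin(a),0*a]).astype(int)],255)
        green=cv2.dilate(cv2.inRange(hsv,(45,80,25),(88,255,255)),np.ones((3,3)))
        m=cv2.inRange(hsv,(0,0,0),(180,255,48))&roi&~green
        N,l,s,c=cv2.connectedComponentsWithStats(m)
        for i in range(1,N):
            if s[i,4]>25:print(k,'lip',c[i].round(1),s[i,4],rect(d,(l==i).astype('u1')*255,.013),ray(d,c[i],.013)[0,:2].round(4))
        g=cv2.inRange(hsv,(95,20,0),(135,255,255))&roi|m|(green&roi if k!='short' else 0)
        print(k,'whole',rect(d,cv2.morphologyEx(g,cv2.MORPH_OPEN,np.ones((3,3))),.012))
E
```

```text
top table hsv [ 21  21 161]
medium lip [219.  171.5] 54 (686, 213, 90, 3, 89.5) [0.6864 0.2132]
medium lip [219.  197.1] 76 (621, 212, 89, 5, 89.4) [0.6211 0.2118]
medium whole (654, 213, 89, 70, -89.1)
long lip [356.5 249.3] 75 (487, -124, 133, 3, -75.6) [ 0.4877 -0.1255]
long lip [363.2 275.3] 81 (425, -141, 133, 4, -75.8) [ 0.4244 -0.1401]
long whole (456, -132, 133, 68, -75.8)
short lip [202.7 255.7] 30 (476, 248, 46, 4, -81.8) [0.4762 0.248 ]
short lip [205.5 282.5] 28 (411, 240, 46, 3, -81.9) [0.4114 0.2396]
short lip [187.  297.3] 135 (375, 281, 70, 15, 55.3) [0.3766 0.2828]
short whole (385, 295, 24, 14, 89.3)
side table hsv [ 23  33 123]
medium lip [166.1 264.4] 168 (683, 214, 90, 16, -87.8) [0.6862 0.2142]
medium lip [184.5 288.5] 304 (624, 212, 92, 16, -88.3) [0.6224 0.2139]
medium whole (654, 213, 92, 75, -88.3)
long lip [368.7 235.8] 231 (484, -125, 137, 13, -75.1) [ 0.4856 -0.12  ]
long lip [396.8 252.3] 263 (428, -140, 137, 12, -76.3) [ 0.4249 -0.1373]
long whole (456, -132, 136, 71, -75.7)
short lip [213.7 362.2] 134 (474, 247, 48, 11, -81.9) [0.4755 0.2485]
short lip [239.5 387.5] 150 (413, 239, 47, 10, -79.5) [0.4126 0.239 ]
short whole (474, 247, 48, 12, -81.9)
```

```bash
cat > go.py <<'E'
# usage: go.py x y z yaw(closing axis, deg): shift in tool units (before turning) and turn about tool z
import sys,numpy as np
from scipy.spatial.transform import Rotation as R
from workcell import sensors
s=sensors.observe();q=R.from_quat(s['tcp_rot']);x,y,z,w=map(float,sys.argv[1:])
y0=np.degrees(np.arctan2(*q.apply([0,1,0])[[1,0]]));dw=(y0-w+90)%180-90
print('t',round(s['time_s'],2),'pos',np.round(s['tool_pos'],4),'yaw',y0.round(2),'zax',q.apply([0,0,1]).round(3),'open',round(s['opening'],4))
D=np.array([x,y,z])-s['tool_pos']
print('shift now',(q.inv().apply(D)/.03).round(2),'turn',dw.round(2),'shift after turn',((q*R.from_euler('z',dw,degrees=True)).inv().apply(D)/.03).round(2))
E
python3 go.py .652 .214 .10 0.5
```

```text
t 0.1 pos [0.1341 0.5843 0.2303] yaw 77.06 zax [-0.001 -0.002 -1.   ] open 0.0851
shift now [-19.59  -8.16   4.35] turn 76.56 shift after turn [-12.49  17.16   4.35]
```

Request:
{"method": "drive_tool", "body": {
  "gripper": [0, 0, 0, 0, 0, 0, 0, 0, 0, 0, 0, 0],
  "translation": [
    [-0.9, -0.37, 0],
    [-0.9, -0.37, 0],
    [-0.9, -0.37, 0],
    [-0.9, -0.37, 0],
    [-0.9, -0.37, 0],
    [-0.9, -0.37, 0],
    [-0.9, -0.37, 0],
    [-0.9, -0.37, 0],
    [-0.9, -0.37, 0],
    [-0.9, -0.37, 0],
    [-0.9, -0.37, 0],
    [-0.9, -0.37, 0]
  ],
  "rotation": [
    [0, 0, 0],
    [0, 0, 0],
    [0, 0, 0],
    [0, 0, 0],
    [0, 0, 0],
    [0, 0, 0],
    [0, 0, 0],
    [0, 0, 0],
    [0, 0, 0],
    [0, 0, 0],
    [0, 0, 0],
    [0, 0, 0]
  ],
  "grip_force": 40
}}

```text
time_s: 1.1
tool_pos: [0.421, 0.3812, 0.2308]
tcp_rot: [0.113, 0.994, -0.0, -0.0]
ft_force: [-0.9, -0.0, 0.4]
opening: 0.0856
finger_force: 0.0
```

Request:
{"method": "drive_tool", "body": {
  "gripper": [0, 0, 0, 0, 0, 0, 0, 0, 0, 0, 0, 0],
  "translation": [
    [0, 0, 0],
    [0, 0, 0],
    [0, 0, 0],
    [0, 0, 0],
    [0, 0, 0],
    [0, 0, 0],
    [0, 0, 0],
    [0, 0, 0],
    [0, 0, 0],
    [0, 0, 0],
    [0, 0, 0],
    [0, 0, 0]
  ],
  "rotation": [
    [0, 0, 7],
    [0, 0, 7],
    [0, 0, 7],
    [0, 0, 7],
    [0, 0, 7],
    [0, 0, 7],
    [0, 0, 7],
    [0, 0, 7],
    [0, 0, 7],
    [0, 0, 7],
    [0, 0, 6.5],
    [0, 0, 0]
  ]
}}

```text
time_s: 2.1
tool_pos: [0.42, 0.3822, 0.2308]
tcp_rot: [0.706, 0.709, -0.0, -0.0]
ft_force: [-0.4, 0.2, 0.1]
opening: 0.0855
finger_force: 0.0
```

```bash
python3 go.py .652 .214 .10 0.5
```

```text
t 2.1 pos [0.42   0.3822 0.2308] yaw 0.25 zax [-0.001 -0.001 -1.   ] open 0.0855
shift now [-5.64  7.71  4.36] turn -0.25 shift after turn [-5.67  7.69  4.36]
```

Request:
{"method": "drive_tool", "body": {
  "gripper": [0, 0, 0, 0, 0, 0, 0, 0, 0, 0, 0, 0],
  "translation": [
    [-0.57, 0.77, 0.2],
    [-0.57, 0.77, 0.2],
    [-0.57, 0.77, 0.2],
    [-0.57, 0.77, 0.2],
    [-0.57, 0.77, 0.2],
    [-0.57, 0.77, 0.2],
    [-0.57, 0.77, 0.2],
    [-0.57, 0.77, 0.2],
    [-0.57, 0.77, 0.2],
    [-0.54, 0.76, 0.2],
    [0, 0, 0.9],
    [0, 0, 0.9]
  ],
  "rotation": [
    [0, 0, 0],
    [0, 0, 0],
    [0, 0, 0],
    [0, 0, 0],
    [0, 0, 0],
    [0, 0, 0],
    [0, 0, 0],
    [0, 0, 0],
    [0, 0, 0],
    [0, 0, 0],
    [0, 0, 0],
    [0, 0, 0]
  ]
}}

```text
time_s: 3.1
tool_pos: [0.6552, 0.2132, 0.118]
tcp_rot: [0.703, 0.711, 0.002, 0.001]
ft_force: [0.2, 0.2, -0.3]
opening: 0.0856
finger_force: 0.0
```

```bash
python3 go.py .652 .214 .017 0.5
```

```text
t 3.1 pos [0.6552 0.2132 0.118 ] yaw 0.68 zax [ 0.004  0.001 -1.   ] open 0.0856
shift now [ 0.02 -0.12  3.37] turn 0.18 shift after turn [ 0.02 -0.12  3.37]
```

Request:
{"method": "drive_tool", "body": {
  "gripper": [0, 0, 0, 0, 0, 0, 0],
  "translation": [
    [0, 0, 0.5],
    [0, 0, 0.5],
    [0, 0, 0.5],
    [0, 0, 0.5],
    [0, 0, 0.3],
    [0, 0, 0],
    [0, 0, 0]
  ],
  "rotation": [
    [0, 0, 0],
    [0, 0, 0],
    [0, 0, 0],
    [0, 0, 0],
    [0, 0, 0],
    [0, 0, 0],
    [0, 0, 0]
  ]
}}

```text
time_s: 3.68
tool_pos: [0.6524, 0.2148, 0.0481]
tcp_rot: [0.703, 0.711, -0.0, -0.0]
ft_force: [-0.1, 0.3, 0.5]
opening: 0.0856
finger_force: 0.0
```

```bash
python3 go.py .652 .214 .017 0.5; python3 - <<'E'
from workcell import cams
import cv2
v=[cv2.resize(cams.snapshot(n)['frame'][y:y+120,x:x+120],(400,400),interpolation=2) for n,x,y in(('top',160,120),('side',110,210))]
cv2.imwrite('pics/g1.png',cv2.hconcat(v)[:,:,::-1])
E
```

```text
t 3.68 pos [0.6524 0.2148 0.0481] yaw 0.6 zax [-0.001 -0.    -1.   ] open 0.0856
shift now [-0.03 -0.01  1.04] turn 0.1 shift after turn [-0.03 -0.01  1.04]
```

View pics/g1.png

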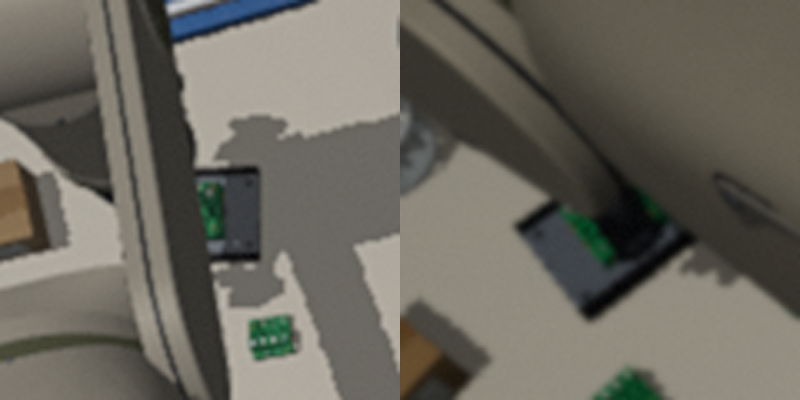

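The arm hides most of the strip, but the gripper stands astride the short strip and the cradle is still in place. I'll descend and grip.

Request:
{"method": "drive_tool", "body": {
  "gripper": [0, 0, 0, 0, 1, 1, 1, 1, 1, 1, 1, 1],
  "translation": [
    [0, 0, 0.4],
    [0, 0, 0.4],
    [0, 0, 0.24],
    [0, 0, 0],
    [0, 0, 0],
    [0, 0, 0],
    [0, 0, 0],
    [0, 0, 0],
    [0, 0, 0],
    [0, 0, 0],
    [0, 0, 0],
    [0, 0, 0]
  ],
  "rotation": [
    [0, 0, 0],
    [0, 0, 0],
    [0, 0, 0],
    [0, 0, 0],
    [0, 0, 0],
    [0, 0, 0],
    [0, 0, 0],
    [0, 0, 0],
    [0, 0, 0],
    [0, 0, 0],
    [0, 0, 0],
    [0, 0, 0]
  ]
}}

```text
time_s: 4.78
tool_pos: [0.6533, 0.2148, 0.018]
tcp_rot: [0.704, 0.711, 0.001, 0.0]
ft_force: [0.6, -0.5, 4.9]
opening: 0.042
finger_force: 42.8
```

Request:
{"method": "drive_tool", "body": {
  "gripper": [1, 1, 1, 1, 1, 1, 1, 1, 1, 1, 1, 1],
  "translation": [
    [0, 0, -0.4],
    [0, 0, -0.7],
    [0, 0, -0.9],
    [0, 0, -0.8],
    [-0.4, 0, -0.2],
    [-0.8, 0, 0],
    [-0.8, 0, 0],
    [-0.8, 0, 0],
    [-0.8, 0, 0],
    [-0.8, 0, 0],
    [-0.8, 0, 0],
    [-0.8, 0, 0]
  ],
  "rotation": [
    [0, 0, 0],
    [0, 0, 0],
    [0, 0, 0],
    [0, 0, 0],
    [0, 0, 0],
    [0, 0, 0],
    [0, 0, 0],
    [0, 0, 0],
    [0, 0, 0],
    [0, 0, 0],
    [0, 0, 0],
    [0, 0, 0]
  ]
}}

```text
time_s: 5.78
tool_pos: [0.6535, 0.0329, 0.1065]
tcp_rot: [0.704, 0.711, -0.001, -0.0]
ft_force: [-0.0, 0.1, 0.4]
opening: 0.0417
finger_force: 42.3
```

Request:
{"method": "drive_tool", "body": {
  "gripper": [1, 1, 1, 1, 1, 1, 1, 1, 1, 1, 1, 1],
  "translation": [
    [-0.8, 0, 0],
    [-0.8, 0, 0],
    [-0.8, 0, 0],
    [-0.8, 0, 0],
    [-0.8, 0, 0],
    [-0.8, 0, 0],
    [-0.8, 0, 0],
    [-0.2, 0, 0],
    [0, 0, 0],
    [0, 0, 0],
    [0, 0, 0],
    [0, 0, 0]
  ],
  "rotation": [
    [0, 0, 0],
    [0, 0, 0],
    [0, 0, 0],
    [0, 0, 0],
    [0, 0, 0],
    [0, 0, 0],
    [0, 0, 4],
    [0, 0, 5],
    [0, 0, 5],
    [0, 0, 5],
    [0, 0, 0],
    [0, 0, 0]
  ]
}}

```text
time_s: 6.78
tool_pos: [0.655, -0.1397, 0.1066]
tcp_rot: [0.811, 0.586, -0.0, -0.0]
ft_force: [-0.3, 0.7, 0.1]
opening: 0.0421
finger_force: 42.3
```

```bash
python3 go.py .651 -.141 .014 -18.3
```

```text
t 6.78 pos [ 0.655  -0.1397  0.1066] yaw -18.3 zax [-0.001  0.    -1.   ] open 0.0421
shift now [-0.08 -0.11  3.09] turn -0.0 shift after turn [-0.08 -0.11  3.09]
```

Request:
{"method": "drive_tool", "body": {
  "gripper": [1, 1, 1, 1, 1, 1, 1, 0, 0, 0, 0, 0],
  "translation": [
    [-0.08, -0.11, 0.6],
    [0, 0, 0.7],
    [0, 0, 0.7],
    [0, 0, 0.6],
    [0, 0, 0.3],
    [0, 0, 0.16],
    [0, 0, 0],
    [0, 0, 0],
    [0, 0, 0],
    [0, 0, 0],
    [0, 0, 0],
    [0, 0, 0]
  ],
  "rotation": [
    [0, 0, 0],
    [0, 0, 0],
    [0, 0, 0],
    [0, 0, 0],
    [0, 0, 0],
    [0, 0, 0],
    [0, 0, 0],
    [0, 0, 0],
    [0, 0, 0],
    [0, 0, 0],
    [0, 0, 0],
    [0, 0, 0]
  ]
}}

```text
time_s: 7.78
tool_pos: [0.6522, -0.1407, 0.0159]
tcp_rot: [0.811, 0.585, 0.0, 0.0]
ft_force: [-0.4, 0.0, -0.6]
opening: 0.0855
finger_force: 0.0
```

Request:
{"method": "drive_tool", "body": {
  "gripper": [0, 0, 0, 0, 0, 0, 0, 0, 0],
  "translation": [
    [0, 0, -0.4],
    [0, 0, -0.7],
    [0, 0, -0.8],
    [0, 0, -0.8],
    [0, 0, -0.4],
    [0, 0, 0],
    [0, 0, 0],
    [0, 0, 0],
    [0, 0, 0]
  ],
  "rotation": [
    [0, 0, 0],
    [0, 0, 0],
    [0, 0, 0],
    [0, 0, -7],
    [0, 0, -7],
    [0, 0, -7],
    [0, 0, -7],
    [0, 0, -5.3],
    [0, 0, 0]
  ]
}}

```text
time_s: 8.53
tool_pos: [0.6521, -0.1407, 0.1096]
tcp_rot: [0.608, 0.794, 0.0, 0.001]
ft_force: [0.1, 0.2, -0.7]
opening: 0.0858
finger_force: 0.0
```

```bash
python3 go.py .453 -.136 .017 15
```

```text
t 8.53 pos [ 0.6521 -0.1407  0.1096] yaw 15.12 zax [ 0.001 -0.    -1.   ] open 0.0858
shift now [ 1.88 -6.37  3.08] turn 0.12 shift after turn [ 1.87 -6.37  3.08]
```

Request:
{"method": "drive_tool", "body": {
  "gripper": [0, 0, 0, 0, 0, 0, 0, 0, 0, 0, 0, 0],
  "translation": [
    [0.2, -0.6, 0],
    [0.23, -0.8, 0],
    [0.23, -0.8, 0],
    [0.23, -0.8, 0],
    [0.23, -0.8, 0],
    [0.23, -0.8, 0],
    [0.23, -0.8, 0],
    [0.2, -0.7, 0.3],
    [0.09, -0.27, 0.6],
    [0, 0, 0.7],
    [0, 0, 0],
    [0, 0, 0]
  ],
  "rotation": [
    [0, 0, 0],
    [0, 0, 0],
    [0, 0, 0],
    [0, 0, 0],
    [0, 0, 0],
    [0, 0, 0],
    [0, 0, 0],
    [0, 0, 0],
    [0, 0, 0],
    [0, 0, 0],
    [0, 0, 0],
    [0, 0, 0]
  ]
}}

```text
time_s: 9.53
tool_pos: [0.4519, -0.1351, 0.0601]
tcp_rot: [0.611, 0.792, -0.0, -0.001]
ft_force: [-0.2, 0.4, 0.2]
opening: 0.0856
finger_force: 0.0
```

```bash
python3 go.py .453 -.136 .017 15
```

```text
t 9.53 pos [ 0.4519 -0.1351  0.0601] yaw 14.73 zax [-0.002  0.001 -1.   ] open 0.0856
shift now [-0.04  0.03  1.44] turn -0.27 shift after turn [-0.04  0.03  1.44]
```

Request:
{"method": "drive_tool", "body": {
  "gripper": [0, 0, 0, 0, 1, 1, 1, 1, 1, 1, 1, 1],
  "translation": [
    [-0.03, 0.03, 0.6],
    [0, 0, 0.5],
    [0, 0, 0.34],
    [0, 0, 0],
    [0, 0, 0],
    [0, 0, 0],
    [0, 0, 0],
    [0, 0, 0],
    [0, 0, 0],
    [0, 0, 0],
    [0, 0, 0],
    [0, 0, 0]
  ],
  "rotation": [
    [0, 0, 0],
    [0, 0, 0],
    [0, 0, 0],
    [0, 0, 0],
    [0, 0, 0],
    [0, 0, 0],
    [0, 0, 0],
    [0, 0, 0],
    [0, 0, 0],
    [0, 0, 0],
    [0, 0, 0],
    [0, 0, 0]
  ]
}}

```text
time_s: 10.53
tool_pos: [0.4549, -0.1365, 0.0184]
tcp_rot: [0.61, 0.793, 0.0, 0.001]
ft_force: [-1.1, 0.5, 7.5]
opening: 0.0421
finger_force: 41.8
```

Request:
{"method": "drive_tool", "body": {
  "gripper": [1, 1, 1, 1, 1, 1, 1, 1, 1],
  "translation": [
    [0, 0, -0.4],
    [0, 0, -0.7],
    [0, 0, -0.9],
    [0, 0, -0.8],
    [0, 0, -0.2],
    [0, 0, 0],
    [0, 0, 0],
    [0, 0, 0],
    [0, 0, 0]
  ],
  "rotation": [
    [0, 0, 0],
    [0, 0, 0],
    [0, 0, 0],
    [0, 0, 3],
    [0, 0, 5],
    [0, 0, 5],
    [0, 0, 1],
    [0, 0, 0],
    [0, 0, 0]
  ]
}}

```text
time_s: 11.28
tool_pos: [0.4533, -0.1358, 0.1065]
tcp_rot: [0.701, 0.713, -0.0, -0.001]
ft_force: [0.1, 0.3, -1.1]
opening: 0.0422
finger_force: 41.1
```

```bash
python3 go.py .654 .213 .018 .7
```

```text
t 11.28 pos [ 0.4533 -0.1358  0.1065] yaw 1.01 zax [-0.001  0.    -1.   ] open 0.0422
shift now [11.51  6.9   2.95] turn 0.31 shift after turn [11.54  6.83  2.95]
```

Request:
{"method": "drive_tool", "body": {
  "gripper": [1, 1, 1, 1, 1, 1, 1, 1, 1, 1, 1, 1],
  "translation": [
    [0.4, 0.23, 0],
    [0.7, 0.41, 0],
    [0.8, 0.48, 0],
    [0.8, 0.48, 0],
    [0.8, 0.48, 0],
    [0.8, 0.48, 0],
    [0.8, 0.48, 0],
    [0.8, 0.48, 0],
    [0.8, 0.48, 0],
    [0.8, 0.48, 0],
    [0.8, 0.48, 0],
    [0.8, 0.48, 0]
  ],
  "rotation": [
    [0, 0, 0.3],
    [0, 0, 0],
    [0, 0, 0],
    [0, 0, 0],
    [0, 0, 0],
    [0, 0, 0],
    [0, 0, 0],
    [0, 0, 0],
    [0, 0, 0],
    [0, 0, 0],
    [0, 0, 0],
    [0, 0, 0]
  ]
}}

```text
time_s: 12.28
tool_pos: [0.6142, 0.1399, 0.106]
tcp_rot: [0.703, 0.711, -0.001, -0.001]
ft_force: [-0.2, -0.2, 1.0]
opening: 0.0419
finger_force: 41.0
```

Request:
{"method": "drive_tool", "body": {
  "gripper": [1, 1, 1, 1, 1, 1, 1, 1, 1, 1],
  "translation": [
    [0.8, 0.48, 0],
    [0.8, 0.48, 0],
    [0.6, 0.34, 0],
    [0.24, 0.1, 0],
    [0, 0, 0.5],
    [0, 0, 0.5],
    [0, 0, 0.5],
    [0, 0, 0.3],
    [0, 0, 0],
    [0, 0, 0]
  ],
  "rotation": [
    [0, 0, 0],
    [0, 0, 0],
    [0, 0, 0],
    [0, 0, 0],
    [0, 0, 0],
    [0, 0, 0],
    [0, 0, 0],
    [0, 0, 0],
    [0, 0, 0],
    [0, 0, 0]
  ]
}}

```text
time_s: 13.12
tool_pos: [0.6542, 0.211, 0.0513]
tcp_rot: [0.704, 0.71, -0.001, -0.001]
ft_force: [-0.7, -0.0, -1.0]
opening: 0.0416
finger_force: 41.0
```

```bash
python3 go.py .654 .213 .018 .7
```

```text
t 13.12 pos [0.6542 0.211  0.0513] yaw 0.51 zax [-0.003 -0.001 -1.   ] open 0.0416
shift now [ 0.07 -0.    1.11] turn -0.19 shift after turn [ 0.07 -0.    1.11]
```

Request:
{"method": "drive_tool", "body": {
  "gripper": [1, 1, 1, 1, 1, 1, 0, 0, 0, 0, 0, 0],
  "translation": [
    [0.06, 0, 0.4],
    [0, 0, 0.4],
    [0, 0, 0.18],
    [0, 0, 0.1],
    [0, 0, 0],
    [0, 0, 0],
    [0, 0, 0],
    [0, 0, 0],
    [0, 0, 0],
    [0, 0, 0],
    [0, 0, 0],
    [0, 0, 0]
  ],
  "rotation": [
    [0, 0, 0],
    [0, 0, 0],
    [0, 0, 0],
    [0, 0, 0],
    [0, 0, 0],
    [0, 0, 0],
    [0, 0, 0],
    [0, 0, 0],
    [0, 0, 0],
    [0, 0, 0],
    [0, 0, 0],
    [0, 0, 0]
  ]
}}

```text
time_s: 14.12
tool_pos: [0.6556, 0.214, 0.0209]
tcp_rot: [0.704, 0.711, 0.0, 0.0]
ft_force: [-0.7, -0.2, -0.4]
opening: 0.0862
finger_force: 0.0
```

Request:
{"method": "drive_tool", "body": {
  "gripper": [0, 0, 0, 0, 0, 0, 0, 0, 0],
  "translation": [
    [0, 0, -0.4],
    [0, 0, -0.7],
    [0, 0, -0.8],
    [0, 0, -0.8],
    [0, 0, -0.4],
    [0, 0, 0],
    [0, 0, 0],
    [0, 0, 0],
    [0, 0, 0]
  ],
  "rotation": [
    [0, 0, 0],
    [0, 0, 0],
    [0, 0, 0],
    [0, 0, -4],
    [0, 0, -5],
    [0, 0, 0],
    [0, 0, 0],
    [0, 0, 0],
    [0, 0, 0]
  ]
}}

```text
time_s: 14.87
tool_pos: [0.6543, 0.2137, 0.1117]
tcp_rot: [0.646, 0.763, -0.001, -0.001]
ft_force: [-0.3, -0.0, -0.1]
opening: 0.0854
finger_force: 0.0
```

```bash
python3 go.py .438 .2485 .017 9.5
```

```text
t 14.87 pos [0.6543 0.2137 0.1117] yaw 9.45 zax [-0.003 -0.001 -1.   ] open 0.0854
shift now [ 2.33 -6.91  3.18] turn -0.05 shift after turn [ 2.33 -6.91  3.18]
```

Request:
{"method": "drive_tool", "body": {
  "gripper": [0, 0, 0, 0, 0, 0, 0, 0, 0, 0, 0, 0],
  "translation": [
    [0.13, -0.4, 0],
    [0.27, -0.8, 0],
    [0.27, -0.8, 0],
    [0.27, -0.8, 0],
    [0.27, -0.8, 0],
    [0.27, -0.8, 0],
    [0.27, -0.8, 0],
    [0.27, -0.8, 0],
    [0.2, -0.6, 0.4],
    [0.11, -0.31, 0.6],
    [0, 0, 0.6],
    [0, 0, 0]
  ],
  "rotation": [
    [0, 0, 0],
    [0, 0, 0],
    [0, 0, 0],
    [0, 0, 0],
    [0, 0, 0],
    [0, 0, 0],
    [0, 0, 0],
    [0, 0, 0],
    [0, 0, 0],
    [0, 0, 0],
    [0, 0, 0],
    [0, 0, 0]
  ]
}}

```text
time_s: 15.87
tool_pos: [0.4354, 0.2471, 0.0609]
tcp_rot: [0.646, 0.763, -0.004, -0.002]
ft_force: [-0.3, -0.0, -0.7]
opening: 0.0853
finger_force: 0.0
```

```bash
python3 go.py .438 .2485 .017 9.5
```

```text
t 15.87 pos [0.4354 0.2471 0.0609] yaw 9.54 zax [-0.007 -0.003 -1.   ] open 0.0853
shift now [0.03 0.11 1.46] turn 0.04 shift after turn [0.03 0.11 1.46]
```

Request:
{"method": "drive_tool", "body": {
  "gripper": [0, 0, 0, 0, 1, 1, 1, 1, 1, 1, 1, 1],
  "translation": [
    [0, 0.03, 0.6],
    [0, 0, 0.5],
    [0, 0, 0.34],
    [0, 0, 0],
    [0, 0, 0],
    [0, 0, 0],
    [0, 0, 0],
    [0, 0, 0],
    [0, 0, 0],
    [0, 0, 0],
    [0, 0, 0],
    [0, 0, 0]
  ],
  "rotation": [
    [0, 0, 0],
    [0, 0, 0],
    [0, 0, 0],
    [0, 0, 0],
    [0, 0, 0],
    [0, 0, 0],
    [0, 0, 0],
    [0, 0, 0],
    [0, 0, 0],
    [0, 0, 0],
    [0, 0, 0],
    [0, 0, 0]
  ]
}}

```text
time_s: 16.87
tool_pos: [0.4413, 0.2491, 0.0238]
tcp_rot: [0.646, 0.764, 0.001, 0.0]
ft_force: [-0.5, -0.7, 5.0]
opening: 0.0418
finger_force: 41.8
```

Request:
{"method": "drive_tool", "body": {
  "gripper": [1, 1, 1, 1, 1, 1, 1, 1],
  "translation": [
    [0, 0, -0.4],
    [0, 0, -0.7],
    [0, 0, -0.9],
    [0, 0, -0.8],
    [0, 0, -0.2],
    [0, 0, 0],
    [0, 0, 0],
    [0, 0, 0]
  ],
  "rotation": [
    [0, 0, 0],
    [0, 0, 0],
    [0, 0, 0],
    [0, 0, -2.5],
    [0, 0, -2],
    [0, 0, 0],
    [0, 0, 0],
    [0, 0, 0]
  ]
}}

```text
time_s: 17.53
tool_pos: [0.4396, 0.2483, 0.1116]
tcp_rot: [0.616, 0.788, -0.001, -0.0]
ft_force: [0.8, 0.3, -1.6]
opening: 0.0418
finger_force: 41.1
```

```bash
python3 go.py .456 -.132 .018 14; python3 - <<'E'
from workcell import cams
import cv2
v=[cv2.resize(cams.snapshot(n)['frame'],(400,300),interpolation=3) if n=='x' else cv2.resize(cams.snapshot(n)['frame'][80:400,x:x+320],(400,400)) for n,x in(('top',150),('side',120))]
cv2.imwrite('pics/g2.png',cv2.hconcat(v)[:,:,::-1])
E
```

```text
t 17.53 pos [0.4396 0.2483 0.1116] yaw 14.0 zax [-0.002 -0.001 -1.   ] open 0.0418
shift now [-12.43  -2.53   3.13] turn -0.0 shift after turn [-12.43  -2.53   3.13]
```

View pics/g2.png

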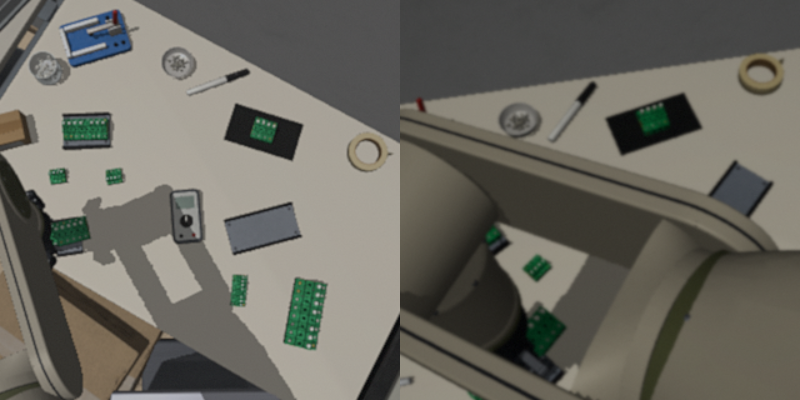

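The medium strip now lies in the medium cradle, the short one is on the mat, and the long one is lifted. The bystanders have not moved.

Request:
{"method": "drive_tool", "body": {
  "gripper": [1, 1, 1, 1, 1, 1, 1, 1, 1, 1, 1, 1],
  "translation": [
    [-0.4, -0.08, 0],
    [-0.7, -0.14, 0],
    [-0.9, -0.18, 0],
    [-0.9, -0.18, 0],
    [-0.9, -0.18, 0],
    [-0.9, -0.18, 0],
    [-0.9, -0.18, 0],
    [-0.9, -0.18, 0],
    [-0.9, -0.18, 0],
    [-0.9, -0.18, 0],
    [-0.9, -0.18, 0],
    [-0.9, -0.18, 0]
  ],
  "rotation": [
    [0, 0, 0],
    [0, 0, 0],
    [0, 0, 0],
    [0, 0, 0],
    [0, 0, 0],
    [0, 0, 0],
    [0, 0, 0],
    [0, 0, 0],
    [0, 0, 0],
    [0, 0, 0],
    [0, 0, 0],
    [0, 0, 0]
  ]
}}

```text
time_s: 18.63
tool_pos: [0.4542, -0.0618, 0.1118]
tcp_rot: [0.615, 0.788, -0.0, -0.001]
ft_force: [0.6, 0.2, -0.3]
opening: 0.0418
finger_force: 41.0
```

Request:
{"method": "drive_tool", "body": {
  "gripper": [1, 1, 1, 1, 1, 1, 1, 1, 1, 1],
  "translation": [
    [-0.9, -0.18, 0],
    [-0.8, -0.16, 0],
    [-0.5, -0.12, 0],
    [-0.13, -0.05, 0],
    [0, 0, 0.5],
    [0, 0, 0.6],
    [0, 0, 0.6],
    [0, 0, 0.3],
    [0, 0, 0],
    [0, 0, 0]
  ],
  "rotation": [
    [0, 0, 0],
    [0, 0, 0],
    [0, 0, 0],
    [0, 0, 0],
    [0, 0, 0],
    [0, 0, 0],
    [0, 0, 0],
    [0, 0, 0],
    [0, 0, 0],
    [0, 0, 0]
  ]
}}

```text
time_s: 19.47
tool_pos: [0.4566, -0.1311, 0.0521]
tcp_rot: [0.615, 0.788, -0.0, -0.001]
ft_force: [-0.1, 0.2, -0.8]
opening: 0.0417
finger_force: 41.0
```

```bash
python3 go.py .456 -.132 .0245 14
```

```text
t 19.47 pos [ 0.4566 -0.1311  0.0521] yaw 14.07 zax [-0.002  0.001 -1.   ] open 0.0417
shift now [-0.03 -0.03  0.92] turn 0.07 shift after turn [-0.03 -0.03  0.92]
```

Request:
{"method": "drive_tool", "body": {
  "gripper": [1, 1, 1, 1, 1, 1],
  "translation": [
    [-0.03, -0.03, 0.4],
    [0, 0, 0.3],
    [0, 0, 0.2],
    [0, 0, 0],
    [0, 0, 0],
    [0, 0, 0]
  ],
  "rotation": [
    [0, 0, 0],
    [0, 0, 0],
    [0, 0, 0],
    [0, 0, 0],
    [0, 0, 0],
    [0, 0, 0]
  ]
}}

```text
time_s: 19.97
tool_pos: [0.457, -0.1327, 0.026]
tcp_rot: [0.615, 0.788, 0.0, 0.0]
ft_force: [0.4, 0.4, -2.3]
opening: 0.0417
finger_force: 41.0
```

Request:
{"method": "drive_tool", "body": {
  "gripper": [1, 1, 1, 1],
  "translation": [
    [0, 0, 0.08],
    [0, 0, 0],
    [0, 0, 0],
    [0, 0, 0]
  ],
  "rotation": [
    [0, 0, 0],
    [0, 0, 0],
    [0, 0, 0],
    [0, 0, 0]
  ]
}}

```text
time_s: 20.3
tool_pos: [0.4575, -0.133, 0.0238]
tcp_rot: [0.615, 0.788, 0.0, 0.001]
ft_force: [2.2, -0.8, 2.9]
opening: 0.0415
finger_force: 41.3
```

Request:
{"method": "drive_tool", "body": {
  "gripper": [0, 0, 0, 0, 0, 0, 0, 0, 0, 0, 0, 0],
  "translation": [
    [0, 0, 0],
    [0, 0, 0],
    [0, 0, 0],
    [0, 0, 0],
    [0, 0, 0],
    [0, 0, -0.4],
    [0, 0, -0.7],
    [0, 0, -0.8],
    [0, 0, -0.8],
    [0, 0, -0.2],
    [0, 0, 0],
    [0, 0, 0]
  ],
  "rotation": [
    [0, 0, 0],
    [0, 0, 0],
    [0, 0, 0],
    [0, 0, 0],
    [0, 0, 0],
    [0, 0, 0],
    [0, 0, 0],
    [0, 0, 0],
    [0, 0, 7],
    [0, 0, 7],
    [0, 0, 7],
    [0, 0, 7]
  ]
}}

```text
time_s: 21.3
tool_pos: [0.4574, -0.1329, 0.1112]
tcp_rot: [0.79, 0.614, 0.0, 0.001]
ft_force: [0.0, 0.9, -0.6]
opening: 0.0854
finger_force: 0.0
```

Request:
{"method": "drive_tool", "body": {
  "gripper": [0, 0, 0],
  "translation": [
    [0, 0, 0],
    [0, 0, 0],
    [0, 0, 0]
  ],
  "rotation": [
    [0, 0, 4.3],
    [0, 0, 0],
    [0, 0, 0]
  ]
}}

```text
time_s: 21.55
tool_pos: [0.4566, -0.1326, 0.11]
tcp_rot: [0.809, 0.587, -0.0, -0.0]
ft_force: [0.4, 0.4, 0.6]
opening: 0.0851
finger_force: 0.0
```

```bash
python3 go.py .652 -.1407 .013 -18.3
```

```text
t 21.55 pos [ 0.4566 -0.1326  0.11  ] yaw -18.08 zax [-0.  0. -1.] open 0.0851
shift now [1.76 6.28 3.23] turn 0.22 shift after turn [1.79 6.27 3.23]
```

Request:
{"method": "drive_tool", "body": {
  "gripper": [0, 0, 0, 0, 0, 0, 0, 0, 0, 0, 0, 0],
  "translation": [
    [0.12, 0.4, 0],
    [0.23, 0.8, 0],
    [0.23, 0.8, 0],
    [0.23, 0.8, 0],
    [0.23, 0.8, 0],
    [0.23, 0.8, 0],
    [0.23, 0.8, 0],
    [0.18, 0.6, 0],
    [0.1, 0.47, 0.5],
    [0, 0, 0.8],
    [0, 0, 0.4],
    [0, 0, 0]
  ],
  "rotation": [
    [0, 0, 0],
    [0, 0, 0],
    [0, 0, 0],
    [0, 0, 0],
    [0, 0, 0],
    [0, 0, 0],
    [0, 0, 0],
    [0, 0, 0],
    [0, 0, 0],
    [0, 0, 0],
    [0, 0, 0],
    [0, 0, 0]
  ]
}}

```text
time_s: 22.55
tool_pos: [0.6487, -0.1398, 0.0541]
tcp_rot: [0.81, 0.587, -0.002, -0.003]
ft_force: [-0.9, 0.1, -1.4]
opening: 0.0854
finger_force: 0.0
```

```bash
python3 go.py .652 -.1407 .013 -18.3
```

```text
t 22.55 pos [ 0.6487 -0.1398  0.0541] yaw -18.12 zax [-0.008  0.002 -1.   ] open 0.0854
shift now [0.   0.13 1.37] turn 0.18 shift after turn [0.01 0.13 1.37]
```

Request:
{"method": "drive_tool", "body": {
  "gripper": [0, 0, 0, 0, 1, 1, 1, 1, 1, 1, 1, 1],
  "translation": [
    [0, 0.04, 0.6],
    [0, 0, 0.45],
    [0, 0, 0.3],
    [0, 0, 0],
    [0, 0, 0],
    [0, 0, 0],
    [0, 0, 0],
    [0, 0, 0],
    [0, 0, 0],
    [0, 0, 0],
    [0, 0, 0],
    [0, 0, 0]
  ],
  "rotation": [
    [0, 0, 0],
    [0, 0, 0],
    [0, 0, 0],
    [0, 0, 0],
    [0, 0, 0],
    [0, 0, 0],
    [0, 0, 0],
    [0, 0, 0],
    [0, 0, 0],
    [0, 0, 0],
    [0, 0, 0],
    [0, 0, 0]
  ]
}}

```text
time_s: 23.55
tool_pos: [0.6542, -0.1415, 0.0201]
tcp_rot: [0.81, 0.586, 0.001, 0.001]
ft_force: [0.3, -0.7, 6.5]
opening: 0.0418
finger_force: 42.4
```

Request:
{"method": "drive_tool", "body": {
  "gripper": [1, 1, 1, 1, 1, 1, 1, 1, 1, 1],
  "translation": [
    [0, 0, -0.4],
    [0, 0, -0.7],
    [0, 0, -0.9],
    [0, 0, -0.8],
    [0, 0, -0.3],
    [0, 0, 0],
    [0, 0, 0],
    [0, 0, 0],
    [0, 0, 0],
    [0, 0, 0]
  ],
  "rotation": [
    [0, 0, 0],
    [0, 0, 0],
    [0, 0, 0],
    [0, 0, -5],
    [0, 0, -6],
    [0, 0, -6],
    [0, 0, -6],
    [0, 0, -3.3],
    [0, 0, 0],
    [0, 0, 0]
  ]
}}

```text
time_s: 24.38
tool_pos: [0.6531, -0.1411, 0.112]
tcp_rot: [0.656, 0.754, -0.0, 0.0]
ft_force: [-0.3, -0.4, -0.7]
opening: 0.0416
finger_force: 41.7
```

```bash
python3 go.py .444 .244 .022 8
```

```text
t 24.38 pos [ 0.6531 -0.1411  0.112 ] yaw 7.94 zax [ 0. -0. -1.] open 0.0416
shift now [13.68 -5.13  3.  ] turn -0.06 shift after turn [13.68 -5.12  3.  ]
```

Request:
{"method": "drive_tool", "body": {
  "gripper": [1, 1, 1, 1, 1, 1, 1, 1, 1, 1, 1, 1],
  "translation": [
    [0.4, -0.15, 0],
    [0.8, -0.3, 0],
    [0.9, -0.34, 0],
    [0.9, -0.34, 0],
    [0.9, -0.34, 0],
    [0.9, -0.34, 0],
    [0.9, -0.34, 0],
    [0.9, -0.34, 0],
    [0.9, -0.34, 0],
    [0.9, -0.34, 0],
    [0.9, -0.34, 0],
    [0.9, -0.34, 0]
  ],
  "rotation": [
    [0, 0, 0],
    [0, 0, 0],
    [0, 0, 0],
    [0, 0, 0],
    [0, 0, 0],
    [0, 0, 0],
    [0, 0, 0],
    [0, 0, 0],
    [0, 0, 0],
    [0, 0, 0],
    [0, 0, 0],
    [0, 0, 0]
  ]
}}

```text
time_s: 25.38
tool_pos: [0.4951, 0.1467, 0.1119]
tcp_rot: [0.657, 0.754, 0.0, 0.0]
ft_force: [0.0, 1.4, -0.2]
opening: 0.0417
finger_force: 41.7
```

Request:
{"method": "drive_tool", "body": {
  "gripper": [1, 1, 1, 1, 1, 1, 1, 1, 1, 1],
  "translation": [
    [0.9, -0.34, 0],
    [0.9, -0.34, 0],
    [0.9, -0.34, 0],
    [0.6, -0.22, 0],
    [0.18, -0.05, 0],
    [0, 0, 0.6],
    [0, 0, 0.7],
    [0, 0, 0.6],
    [0, 0, 0],
    [0, 0, 0]
  ],
  "rotation": [
    [0, 0, 0],
    [0, 0, 0],
    [0, 0, 0],
    [0, 0, 0],
    [0, 0, 0],
    [0, 0, 0],
    [0, 0, 0],
    [0, 0, 0],
    [0, 0, 0],
    [0, 0, 0]
  ]
}}

```text
time_s: 26.22
tool_pos: [0.4422, 0.2427, 0.0539]
tcp_rot: [0.656, 0.755, -0.001, -0.001]
ft_force: [-0.6, 0.3, -0.4]
opening: 0.0416
finger_force: 41.7
```

```bash
python3 go.py .444 .244 .026 8
```

```text
t 26.22 pos [0.4422 0.2427 0.0539] yaw 7.98 zax [-0.002 -0.001 -1.   ] open 0.0416
shift now [0.03 0.07 0.93] turn -0.02 shift after turn [0.03 0.07 0.93]
```

Request:
{"method": "drive_tool", "body": {
  "gripper": [1, 1, 1, 1, 1, 1],
  "translation": [
    [0.03, 0.04, 0.4],
    [0, 0, 0.3],
    [0, 0, 0.2],
    [0, 0, 0],
    [0, 0, 0],
    [0, 0, 0]
  ],
  "rotation": [
    [0, 0, 0],
    [0, 0, 0],
    [0, 0, 0],
    [0, 0, 0],
    [0, 0, 0],
    [0, 0, 0]
  ]
}}

```text
time_s: 26.72
tool_pos: [0.4442, 0.2447, 0.0279]
tcp_rot: [0.656, 0.755, 0.0, 0.0]
ft_force: [0.3, 0.3, -0.0]
opening: 0.0414
finger_force: 41.7
```

Request:
{"method": "drive_tool", "body": {
  "gripper": [1, 1, 1, 1],
  "translation": [
    [0, 0, 0.06],
    [0, 0, 0],
    [0, 0, 0],
    [0, 0, 0]
  ],
  "rotation": [
    [0, 0, 0],
    [0, 0, 0],
    [0, 0, 0],
    [0, 0, 0]
  ]
}}

```text
time_s: 27.05
tool_pos: [0.4442, 0.2447, 0.026]
tcp_rot: [0.656, 0.755, 0.0, 0.0]
ft_force: [0.4, 0.2, -0.4]
opening: 0.0416
finger_force: 41.7
```

Request:
{"method": "drive_tool", "body": {
  "gripper": [1, 1, 1, 1],
  "translation": [
    [0, 0, 0.04],
    [0, 0, 0],
    [0, 0, 0],
    [0, 0, 0]
  ],
  "rotation": [
    [0, 0, 0],
    [0, 0, 0],
    [0, 0, 0],
    [0, 0, 0]
  ]
}}

```text
time_s: 27.38
tool_pos: [0.4443, 0.2448, 0.0251]
tcp_rot: [0.656, 0.755, 0.0, 0.0]
ft_force: [-2.3, -1.3, 5.6]
opening: 0.0417
finger_force: 42.4
```

Request:
{"method": "drive_tool", "body": {
  "gripper": [0, 0, 0, 0, 0, 0, 0, 0, 0, 0, 0, 0],
  "translation": [
    [0, 0, 0],
    [0, 0, 0],
    [0, 0, 0],
    [0, 0, 0],
    [0, 0, 0],
    [0, 0, -0.4],
    [0, 0, -0.7],
    [0, 0, -0.8],
    [0, 0, -0.9],
    [0, 0, -0.9],
    [0, 0, -0.8],
    [0, 0, -0.8]
  ],
  "rotation": [
    [0, 0, 0],
    [0, 0, 0],
    [0, 0, 0],
    [0, 0, 0],
    [0, 0, 0],
    [0, 0, 0],
    [0, 0, 0],
    [0, 0, 0],
    [0, 0, 0],
    [0, 0, 0],
    [0, 0, 0],
    [0, 0, 0]
  ]
}}

```text
time_s: 28.38
tool_pos: [0.4441, 0.2447, 0.1861]
tcp_rot: [0.656, 0.755, 0.001, 0.0]
ft_force: [-0.3, 0.3, 0.2]
opening: 0.0858
finger_force: 0.0
```

Request:
{"method": "drive_tool", "body": {
  "gripper": [0, 0, 0, 0, 0, 0, 0, 0, 0, 0, 0, 0],
  "translation": [
    [0, 0, -0.4],
    [0.4, 0, 0],
    [0.8, -0.4, 0],
    [0.8, -0.4, 0],
    [0.8, -0.4, 0],
    [0.8, -0.4, 0],
    [0.8, -0.4, 0],
    [0.8, -0.4, 0],
    [0.8, -0.4, 0],
    [0.8, -0.4, 0],
    [0, 0, 0],
    [0, 0, 0]
  ],
  "rotation": [
    [0, 0, 0],
    [0, 0, 0],
    [0, 0, 0],
    [0, 0, 0],
    [0, 0, 0],
    [0, 0, 0],
    [0, 0, 0],
    [0, 0, 0],
    [0, 0, 0],
    [0, 0, 0],
    [0, 0, 0],
    [0, 0, 0]
  ]
}}

```text
time_s: 29.38
tool_pos: [0.3186, 0.4339, 0.1941]
tcp_rot: [0.655, 0.756, -0.001, -0.0]
ft_force: [0.6, 0.3, 0.4]
opening: 0.0855
finger_force: 0.0
```

```bash
python3 - <<'E'
from h import *
from workcell import cams
v=[]
for n in('top','side'):
    d=cams.snapshot(n);pickle.dump(d,open(f'{n}2.pkl','wb'));v.append(cv2.resize(d['frame'],(400,300)))
    for b in blobs(d,(45,80,30),(85,255,255),.03,100):print(n,b)
cv2.imwrite('pics/end.png',cv2.hconcat(v)[:,:,::-1])
E
```

```text
top ([84.0, 139.0], 1154, (767, 545, 90, 88, 61.8))
top ([24.0, 159.0], 576, (719, 692, 109, 47, -85.8))
top ([218.0, 183.0], 603, (653, 211, 89, 40, 89.5))
top ([196.0, 221.0], 130, (559, 263, 29, 26, -82.2))
top ([241.0, 221.0], 130, (558, 154, 28, 27, -80.9))
top ([359.0, 262.0], 923, (456, -130, 130, 41, -75.7))
top ([203.0, 269.0], 321, (443, 243, 46, 42, -81.9))
top ([341.0, 312.0], 253, (338, -83, 56, 26, -6.8))
top ([394.0, 331.0], 1344, (294, -206, 123, 59, -12.0))
side ([383.0, 242.0], 1478, (455, -129, 139, 45, -75.8))
side ([475.0, 279.0], 2124, (295, -203, 127, 64, -12.0))
side ([174.0, 274.0], 1103, (650, 212, 87, 49, -89.1))
side ([229.0, 294.0], 239, (554, 158, 29, 27, -80.1))
side ([409.0, 303.0], 453, (335, -78, 57, 28, -6.0))
side ([178.0, 331.0], 250, (555, 266, 29, 28, -80.3))
side ([225.0, 373.0], 679, (443, 244, 44, 42, -81.6))
```

View pics/end.png

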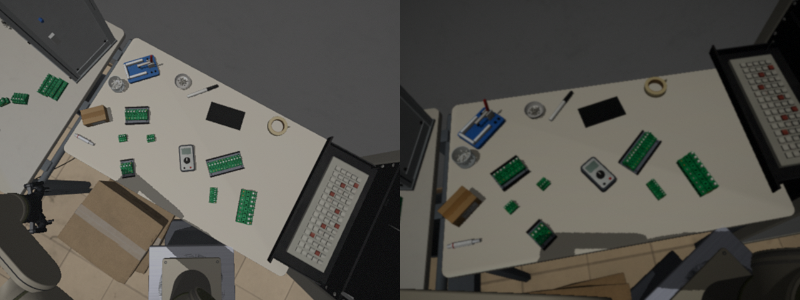

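All three strips lie in their own cradles, within about 4 mm of centre and aligned. The arm is clear and the bystanders have not moved, so I'm handing in.

```bash
python3 -c "
from workcell import workorder
print(workorder.finish_job())"
```

```text
the job is handed in; nothing more can be done
None
```

The job is handed in at about 29 s on the robot's clock: each strip is in its matching cradle, about 4 mm or less off centre in the final images, the short strip was first set on the mat, and the tester, dish and tape roll look unmoved; no verdict was returned.

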